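# Clear the mitre box and shut its crumb tray

### The arm

A 6-joint arm with a two-finger parallel gripper is mounted at the origin on a cart in front of the work surface, level with it; the furniture and walls round the work are solid. World frame = base frame: x ahead of the robot, y to its left, z up, the work surface at z = 0. Lengths are in m, angles in rad, forces in N, time in s.
With the tool pointing down it reaches from about 0.275 to 0.975 m from the base axis. Payload 8.4 kg.
Tool frame: the origin (TCP) lies midway between the tips of the shut fingers; the grasp point (between the pads) lies 19 mm behind it; z points along the fingers, y is the line along which they close (so a half turn about z gives the same grasp; the last joint's range is limited). The gripper opens to 92 mm and grips with 3 to 60 N. Pads are 20 mm wide; open, the fingers measure 128 mm over their backs; the gripper's body (75 mm by 189 mm) begins 69 mm behind the grasp point.
Start: joints at [-1.107, 0.353, 1.633, -0, 1.155, -0.002], TCP at [0.281, -0.558, 0.215] pointing down, gripper open.
Joint ranges: [-2.63, 2.63], [-0.92, 2.1], [0.06, 2.66], [-1.3, 4.44], [0, 2.69], [-3.02, 3.02]. Speed limits (rad/s): [2.22, 2.22, 2.79, 3.14, 3.14, 3.14].

### API

Orientations are given as a unit quaternion [x, y, z, w].
In Python, from workcell import env gives the robot as it stands.
- The arm moves only by the tool drive_tool, never from a script. Its argument "commands" is text: rows parted by semicolons, each of 5 numbers parted by spaces: the opening, from -1 (shut) to 1 (fully open), then the shift along the tool's x, y, z normalised to -1 to 1, where 1 is 50 cm, then the turn about the tool's z normalised to -1 to 1, where 1 is 45 degrees. A call has 1 to 5 rows; each row is the pose to reach, as a shift and turn from the pose commanded when the call began, along the tool's axes at that moment; what a row does not reach only later rows make up. A row lasts 1/12 s, in which the tool goes at most 41.7 mm and 7.16 degrees, less where a joint would pass 70% of its speed; a pose out of reach is approached as far as the arm can. A call with a number of a shift or a turn outside -1 to 1 is refused whole. A call with a gripper value outside its range is refused whole. The fingers move at their own pace and stop on an object; "force" is the grip in N (left out, the last holds). Time passes only in rows, so rows that repeat a pose let the fingers close. It gives the time, the measured TCP pose, the force, the opening and the grip force at its end, in the units of the state.
- env.get_state(): the state, without advancing time (a new reading comes with each control period).
- env.grab_frame(name): name is "scene" or "top"; returns the picture (400x640x3 uint8, red, green, blue); there is no depth.
- env.camera_info(name): a dict with "vertical_fov" (degrees; the focal length in pixels is half the picture's height over the tangent of half this angle, whatever the lens; pixels are square), "cx", "cy" (the principal point, pixels), "position" and "attitude" of the camera in the world. Camera axes: x right, y down, z forward; pixel columns grow to the right and rows downward; lengths in m; the calibration is good to about 2 mm. A picture is of the moment at which its call begins. camera_info takes no time and is no camera call.
- env.hand_in(): hands the job in; it is judged then, once.
Trained networks look in the newest picture that a camera, given by its name, has taken for a name from the list of things; names that differ only in an ending like _2 or _b are one class to them, and where a whole thing is asked for, a point or a joint stands for the part that bears it (a point fixed in the world has none). Each returns a list of dicts, best first, with "conf" (0 to 1); they miss things now and then, are a little off and sometimes report something else, mostly with a low value. They report only what shows in the picture. A call takes as long as a camera call.
- env.cut_out(camera, thing): "pixels" (400x640 bool, what is visible of it) and "centre" ([column, row] in pixels, amid what is visible of it).
The state is a dict: "time_s": time; "qpos": joint angles; "qd": joint speeds; "joint_torque": joint torques, N m; "eef_pos": TCP position; "ee_rot": TCP orientation; "wrist_force": force on the tool from outside, world axes, zero at the start; "torque": the same for the moment, N m; "gripper_width": finger opening in m; "gripper_force": force on a finger pad.
Only numpy, scipy, OpenCV 4.12 (cv2) and the standard library are available. Lean on these libraries where they do the work, as an engineer would, in place of code of your own. Each camera call takes 0.05 s, during which the arm holds its last target. There are 200 camera calls.

### The job

Clear the sawn offcuts out of the mitre box with the orange scraper block: the block is lying on its side, so first stand it on its rubber blade on the bench and let go, then take it again from above and, with its blade down on the bed between the walls, wipe all five offcuts off the open end into the blue tray that sticks out there. Put the scraper back on the bench clear of the box, then push the tray with its offcuts fully home under the bed. Keep the gripper's fingers off the offcuts and leave the other things on the bench where they are.

Things in the scene. Friction and masses are not known exactly. Their poses are not given: they have to be found in the camera images.
- mitre_box: Wooden mitre box fixed to the bench, 140 (x) x 200 mm (y), z up; origin on the bench under its centre. Top of its grey bed 62 mm up; on it two walls along y, 14 mm thick, tops 112 mm up; channel between them 74 mm wide (x -37 to 37), open at both ends. Under the bed a tray bay, 116 mm wide, 50 mm high, open at the -y end only, with a back wall inside at y = +56 mm.
- bed_mouth (a point): Middle of the edge of the bed's top at the box's -y end (the end where the tray sticks out), 62 mm above the bench.
- tray_home (a point): Where the tray's origin lies, on the bench, when the tray is fully in: its +y end then meets the bay's back wall and its -y end still stands about 10 mm out of the box's end.
- crumb_tray: Open blue tray, loose on the bench: 107 (x) x 174 mm (y) at the rim, 98 x 164 mm below it, 42 mm high, walls 5 mm, floor 2 mm, 0.09 kg; origin under its centre, z up. Its +y part is in the bay; its -y end sticks out of the box's -y end by 80 to 105 mm.
- scraper: Orange scraper block with black rubber blade, 0.2 kg, rigid, lying on a broad face at the start; origin: centre of that face. Own +x runs from the blade edge (x = -34 mm) to the back (+34 mm); y along the blade, 64 mm between plain end faces; z is its thickness, 0 to 30 mm; the rubber makes up the first 16 mm of the height. With +x straight up it stands on its blade.
- scraper_center (a point): Centre of the scraper block: 15 mm above the bench when it lies, 34 mm above what it stands on when it stands on its blade.
- offcut_0: Sawn-off pale wooden strip end, 26 x 18 x 10 mm, lying loose on the bed of the mitre box; origin at the centre of its underside.
- offcut_1: Sawn-off dark wooden strip end, 22 x 16 x 10 mm, lying loose on the bed of the mitre box; origin at the centre of its underside.
- offcut_2: Sawn-off pale wooden strip end, 30 x 14 x 11 mm, lying loose on the bed of the mitre box; origin at the centre of its underside.
- offcut_3: Sawn-off pale slice of dowel, 20 mm across, 10 mm thick, lying loose on the bed of the mitre box; origin at the centre of its underside.
- offcut_4: Sawn-off dark slice of dowel, 20 mm across, 10 mm thick, lying loose on the bed of the mitre box; origin at the centre of its underside.
- rivet_tin: Bystander: white and orange round tin, 67 mm across, 32 mm high; origin at the centre of its underside.
- beeswax: Bystander: yellow block of wax, 35 x 52 x 21 mm; origin at the centre of its underside.
- bone_folder_white: Bystander: flat white bone folder, 18 x 147 x 4 mm, lying; origin at the centre of its underside.
- the_hand_press: Green hand press, part of the bench, always in the same place: origin at its foot, footprint about 120 x 170 mm, 300 mm tall with a lever on top. It stands behind the mitre box: keep hand and elbow clear of it. A 300 mm tall drawer cabinet stands left of the box from y = 0.40 m on; the bench right of the box, x 0.45 to 0.65 m and y -0.4 to -0.2 m, is free but for the scraper.

How it is judged:
By the outcome, as a careful person would: the job done as asked, in the order asked, and still so for the second after the job is handed in, with the robot touching nothing.
It also fails if it takes over 72 s, if anything falls off the work surface, if the arm or the gripper's body presses on something with over 40 N, if the wrist force passes 120 N, or if a joint passes its speed limit or range.

## Working session

There is one attempt and no reset: what is moved stays moved. The work goes in short steps, Python scripts to look and compute and a tool call to move; the robot and the scene stay as the last step left them, time stands still between calls to the robot, and variables do not carry over. Pictures are saved under pics/ and viewed, at most 10 in all, crops included, and the job is handed in when it is done.

Besides the shell and the picture viewer there is one more tool, called after "Call:" as name(argument=value, ...), one argument or row to a line, values as JSON. drive_tool: Moves the arm, as the interface text tells. Scaled input: -1 to 1 covers 50 cm each way for a shift and 45 degrees each way for a turn. Its arguments: {"type":"object","properties":{"commands":{"type":"string"},"force":{"type":"number"}},"required":["commands"]}

```bash
ls; mkdir -p pics; cat > h.py <<'E'
import numpy as np, cv2
from workcell import env
from scipy.spatial.transform import Rotation as R
def cam(n):
    c=env.camera_info(n); f=200/np.tan(np.radians(c['vertical_fov'])/2)
    return c,f
def rot(c):
    a=np.array(c['attitude'],float)
    return a if a.shape==(3,3) else R.from_quat(a).as_matrix()
def px2w(n,p,z):
    c,f=cam(n); d=rot(c)@np.array([(p[0]-c['cx'])/f,(p[1]-c['cy'])/f,1]); o=np.array(c['position'])
    return o+d*(z-o[2])/d[2]
def w2px(n,P):
    c,f=cam(n); q=rot(c).T@(np.array(P)-c['position']); return np.array([c['cx']+f*q[0]/q[2],c['cy']+f*q[1]/q[2]])
def shot(n,name):
    im=env.grab_frame(n); cv2.imwrite('pics/'+name,im[:,:,::-1]); return im
E
python3 - <<'E'
from h import *
for n in('scene','top'):
    print(env.camera_info(n)); shot(n,n+'0.png')
for t,z in [('mitre_box',.112),('crumb_tray',.042),('scraper',.03),('offcut_0',.072),('rivet_tin',.032),('beeswax',.021),('bone_folder_white',.004),('the_hand_press',.3)]:
    for r in env.cut_out('top',t)[:6]:
        m=r['pixels'].astype(np.uint8); q=cv2.minAreaRect(cv2.findNonZero(m)); b=[px2w('top',p,z)[:2].round(3).tolist() for p in cv2.boxPoints(q)]
        print(t,round(r['conf'],2),np.round(r['centre']),m.sum(),px2w('top',r['centre'],z)[:2].round(3),b)
s=env.get_state();print(s['time_s'],s['ee_rot'],s['eef_pos'])
E
```

```text
pics
{'vertical_fov': 43.01519674405049, 'cx': 317.05525741449395, 'cy': 196.60124067353863, 'position': array([0.04679077, 0.64184023, 0.9103475 ]), 'attitude': array([-0.25745379,  0.87820223, -0.38363241,  0.1237116 ])}
{'vertical_fov': 45.833936450107814, 'cx': 314.0374948659552, 'cy': 198.67593150264506, 'position': array([ 0.40749134, -0.11936135,  0.97801173]), 'attitude': array([-0.69470406,  0.71347717, -0.05937869,  0.0693597 ])}
mitre_box 0.66 [206. 268.] 7235 [0.445 0.091] [[0.406, 0.212], [0.54, 0.193], [0.495, -0.019], [0.364, 0.006]]
mitre_box 0.37 [393. 210.] 1140 [ 0.543 -0.255] [[0.519, -0.223], [0.583, -0.239], [0.569, -0.299], [0.505, -0.282]]
mitre_box 0.23 [269. 141.] 399 [ 0.681 -0.026] [[0.675, 0.009], [0.7, -0.031], [0.671, -0.048], [0.646, -0.009]]
crumb_tray 0.71 [288. 283.] 3042 [ 0.415 -0.053] [[0.376, 0.019], [0.483, 0.001], [0.462, -0.109], [0.356, -0.089]]
crumb_tray 0.2 [345. 157.] 539 [ 0.666 -0.175] [[0.673, -0.107], [0.685, -0.245], [0.667, -0.246], [0.655, -0.109]]
scraper 0.87 [395. 209.] 1148 [ 0.556 -0.271] [[0.53, -0.232], [0.6, -0.25], [0.584, -0.316], [0.514, -0.297]]
offcut_0 0.63 [232. 280.] 121 [0.422 0.05 ] [[0.436, 0.058], [0.435, 0.039], [0.411, 0.039], [0.412, 0.058]]
offcut_0 0.5 [202. 264.] 134 [0.455 0.108] [[0.445, 0.123], [0.472, 0.11], [0.464, 0.095], [0.438, 0.109]]
rivet_tin 0.59 [301. 188.] 872 [ 0.605 -0.083] [[0.602, -0.037], [0.648, -0.084], [0.598, -0.13], [0.553, -0.083]]
beeswax 0.88 [267. 146.] 392 [ 0.701 -0.011] [[0.703, 0.021], [0.729, -0.022], [0.697, -0.04], [0.672, 0.003]]
bone_folder_white 0.9 [343. 154.] 507 [ 0.682 -0.172] [[0.683, -0.107], [0.695, -0.248], [0.677, -0.249], [0.665, -0.109]]
bone_folder_white 0.36 [220. 257.] 90 [0.471 0.089] [[0.473, 0.105], [0.482, 0.086], [0.465, 0.077], [0.456, 0.096]]
0.5 [ 9.72999523e-01  2.30807120e-01 -2.09292603e-05 -2.99698950e-05] [ 0.28068663 -0.55839693  0.21456972]
```

```bash
python3 - <<'E'
import cv2
a=cv2.imread('pics/top0.png');
cv2.imwrite('pics/c1.png',cv2.resize(a[120:340,150:450],None,fx=2.66,fy=2.66,interpolation=cv2.INTER_CUBIC))
E
```

```text
(no output)
```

View pics/c1.png

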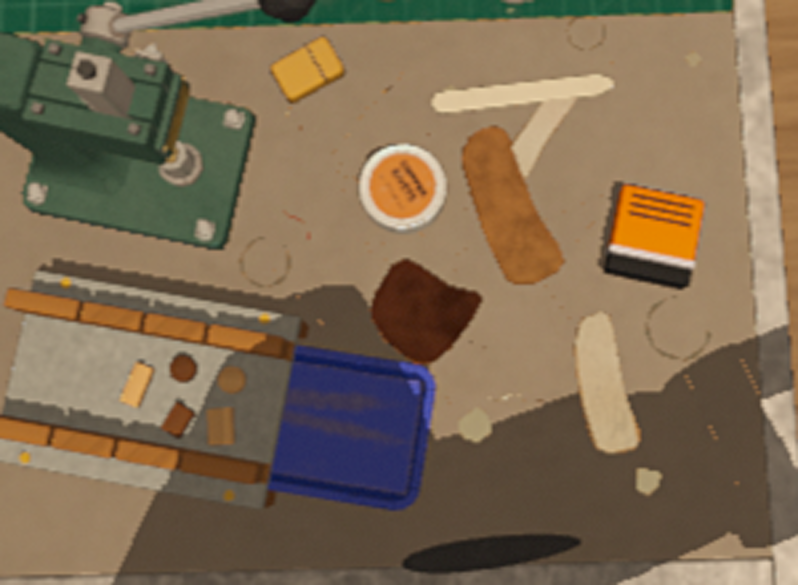

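View pics/scene0.png

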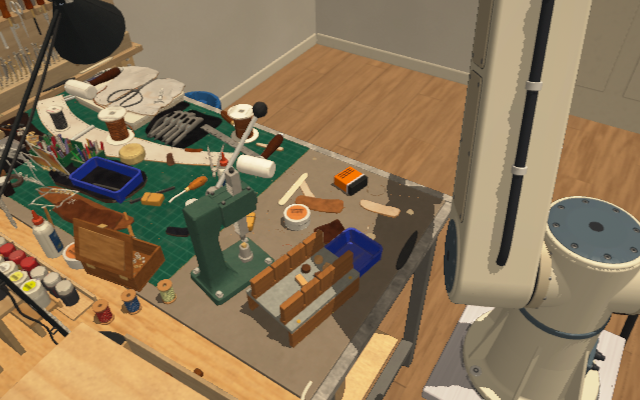

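The top view shows the box at about columns 150–265, rows 215–310, with its open end to the right (−y). The tray is at about (288,283) and the scraper at (395,209), with its blade towards the robot (−x). The five offcuts lie between columns 195 and 242. Next I'll fit the poses with the known models.

```bash
cat > fit.py <<'E'
from h import *
from scipy.optimize import minimize
def cub(x0,x1,y0,y1,z0,z1): return np.array([[x,y,z] for x in(x0,x1) for y in(y0,y1) for z in(z0,z1)])
M={'mitre_box':[cub(-.07,.07,-.1,.1,0,.062),cub(-.051,-.037,-.1,.1,.062,.112),cub(.037,.051,-.1,.1,.062,.112)],
'crumb_tray':[cub(-.0535,.0535,-.087,.087,.037,.042),cub(-.049,.049,-.082,.082,0,.04)],
'scraper':[cub(-.034,.034,-.032,.032,0,.03)]}
def tf(P,p): 
    c,s=np.cos(p[2]),np.sin(p[2]); Q=P.copy(); Q[:,0]=c*P[:,0]-s*P[:,1]+p[0]; Q[:,1]=s*P[:,0]+c*P[:,1]+p[1]; return Q
def sil(n,t,p):
    m=np.zeros((1600,2560),np.uint8)
    for P in M[t]:
        u=np.array([w2px(n,q) for q in tf(P,p)]); cv2.fillConvexPoly(m,cv2.convexHull((u*4+1.5).round().astype(np.int32)),1)
    return cv2.resize(m.astype(np.float32),(640,400),interpolation=cv2.INTER_AREA)
def fit(t,masks,p0,sub=None):
    def cost(p):
        c=0
        for n,m in masks.items():
            s=sil(n,t,p)
            if sub is not None: s=s*(1-sub[n])
            c+=1-np.minimum(s,m).sum()/np.maximum(s,m).sum()
        return c/len(masks)
    p0=np.array(p0); S=np.vstack([p0,p0+[.012,0,0],p0+[0,.012,0],p0+[0,0,.06]])
    r=minimize(cost,p0,method='Nelder-Mead',options=dict(initial_simplex=S,xatol=2e-4,fatol=1e-4,maxiter=150))
    return r.x,1-r.fun
E
python3 - <<'E'
from fit import *
ims={n:env.grab_frame(n) for n in('top','scene')}
def mk(n,t):
    r=env.cut_out(n,t)
    return r[0]['pixels'].astype(np.float32),r[0]['conf'],r[0]['centre']
K={t:{n:mk(n,t) for n in ims} for t in M}
for t in K: print(t,[(n,K[t][n][1],np.round(K[t][n][2]),K[t][n][0].sum()) for n in ims])
off=[(t,r['conf'],r['centre']) for t in ('offcut_0','offcut_1','offcut_3') for r in env.cut_out('top',t)]
P={}
for t,p0 in(('mitre_box',[.452,.1,-.2]),('scraper',[.556,-.271,-.24])):
    for ns in (['top'],['scene'],['top','scene']):
        P[t],i=fit(t,{n:K[t][n][0] for n in ns},p0); print(t,ns,P[t].round(4),round(i,3))
sub={n:sil(n,'mitre_box',P['mitre_box']) for n in ims}
P['crumb_tray'],i=fit('crumb_tray',{n:K['crumb_tray'][n][0] for n in ['top']},[.44,.0,-.2],sub); print('tray',P['crumb_tray'],i)
np.save('P.npy',np.array([P['mitre_box'],P['crumb_tray'],P['scraper']]))
p=P['mitre_box']
for t,c,ce in off:
    w=px2w('top',ce,.07); d=w[:2]-p[:2]; print(t,round(c,2),np.round(ce),'box xy',np.round([np.cos(p[2])*d[0]+np.sin(p[2])*d[1],-np.sin(p[2])*d[0]+np.cos(p[2])*d[1]],3))
im=ims['top'][:,:,::-1].copy(); im=cv2.resize(im,None,fx=3,fy=3,interpolation=cv2.INTER_CUBIC)
for t in M:
    for C in M[t]:
        u=[w2px('top',q)*3+1 for q in tf(C,P[t])]
        for i in range(8):
            for j in(1,2,4):
                if not i&j: cv2.line(im,tuple(int(v) for v in u[i]),tuple(int(v) for v in u[i|j]),(255,255,0),1)
cv2.imwrite('pics/ov.png',im[500:1000,430:1230])
E
```

```text
mitre_box [('top', 0.66, array([206., 265.]), np.float32(7144.0)), ('scene', 0.56, array([305., 287.]), np.float32(6874.0))]
crumb_tray [('top', 0.91, array([288., 281.]), np.float32(3052.0)), ('scene', 0.68, array([356., 249.]), np.float32(1437.0))]
scraper [('top', 0.96, array([396., 209.]), np.float32(1121.0)), ('scene', 0.63, array([349., 179.]), np.float32(664.0))]
mitre_box ['top'] [ 0.4528  0.1054 -0.2001] 0.88Traceback (most recent call last):
  File "<stdin>", line 12, in <module>
  File "fit.py", line 23, in fit
    r=minimize(cost,p0,method='Nelder-Mead',options=dict(initial_simplex=S,xatol=2e-4,fatol=1e-4,maxiter=150))
    res = _minimize_neldermead(fun, x0, args, callback, bounds=bounds,
                               **options)
    fxr = func(xr)
    fx = function(np.copy(x), *(wrapper_args + args))
  File "fit.py", line 18, in cost
    s=sil(n,t,p)
  File "fit.py", line 12, in sil
    u=np.array([w2px(n,q) for q in tf(P,p)]); cv2.fillConvexPoly(m,cv2.convexHull((u*4+1.5).round().astype(np.int32)),1)
                ~~~~^^^^^
  File "h.py", line 14, in w2px
    c,f=cam(n); q=rot(c).T@(np.array(P)-c['position']); return np.array([c['cx']+f*q[0]/q[2],c['cy']+f*q[1]/q[2]])
        ~~~^^^
  File "h.py", line 5, in cam
    c=env.camera_info(n); f=200/np.tan(np.radians(c['vertical_fov'])/2)
ValueError: time passes only in moves, steps and waits
```

```bash
sed -i 's/^def cam(n):/import functools\n@functools.cache\ndef cam(n):/' h.py
cat > run1.py <<'E'
from fit import *
ims={n:env.grab_frame(n) for n in('top','scene')}
def mk(n,t):
    r=env.cut_out(n,t)
    return r[0]['pixels'].astype(np.float32),r[0]['conf'],r[0]['centre']
K={t:{n:mk(n,t) for n in ims} for t in M}
off=[(t,r['conf'],r['centre']) for t in ('offcut_0','offcut_1','offcut_3') for r in env.cut_out('top',t)]
P={}
for t,p0 in(('mitre_box',[.452,.1,-.2]),('scraper',[.556,-.271,-.24])):
    for ns in (['top'],['scene'],['top','scene']):
        P[t],i=fit(t,{n:K[t][n][0] for n in ns},p0); print(t,ns,P[t].round(4),round(i,3))
sub={n:sil(n,'mitre_box',P['mitre_box']) for n in ims}
P['crumb_tray'],i=fit('crumb_tray',{n:K['crumb_tray'][n][0] for n in ['top']},[.44,.0,-.2],sub); print('tray',P['crumb_tray'],i)
np.save('P.npy',np.array([P['mitre_box'],P['crumb_tray'],P['scraper']]))
p=P['mitre_box']
for t,c,ce in off:
    w=px2w('top',ce,.07); d=w[:2]-p[:2]; print(t,round(c,2),np.round(ce),'box xy',np.round([np.cos(p[2])*d[0]+np.sin(p[2])*d[1],-np.sin(p[2])*d[0]+np.cos(p[2])*d[1]],3))
im=ims['top'][:,:,::-1].copy(); im=cv2.resize(im,None,fx=3,fy=3,interpolation=cv2.INTER_CUBIC)
for t in M:
    for C in M[t]:
        u=[w2px('top',q)*3+1 for q in tf(C,P[t])]
        for i in range(8):
            for j in(1,2,4):
                if not i&j: cv2.line(im,tuple(int(v) for v in u[i]),tuple(int(v) for v in u[i|j]),(255,255,0),1)
cv2.imwrite('pics/ov.png',im[500:1000,430:1230])
E
python3 run1.py
```

```text
mitre_box ['top'] [ 0.4522  0.1062 -0.2044] 0.897
mitre_box ['scene'] [ 0.4489  0.1084 -0.1979] 0.884
mitre_box ['top', 'scene'] [ 0.4514  0.1062 -0.2067] 0.883
scraper ['top'] [ 0.5593 -0.2751 -0.2328] 0.938
scraper ['scene'] [ 0.5554 -0.2695 -0.2121] 0.927
scraper ['top', 'scene'] [ 0.5572 -0.2735 -0.2548] 0.908
tray [ 0.42558149 -0.01232721 -0.1724465 ] 0.9104630947113037
offcut_0 0.55 [232. 283.] box xy [-0.022 -0.061]
offcut_0 0.49 [221. 258.] box xy [ 0.021 -0.03 ]
offcut_0 0.39 [217. 278.] box xy [-0.018 -0.031]
offcut_1 0.55 [232. 283.] box xy [-0.022 -0.061]
offcut_1 0.49 [221. 258.] box xy [ 0.021 -0.03 ]
offcut_1 0.39 [217. 278.] box xy [-0.018 -0.031]
offcut_3 0.55 [232. 283.] box xy [-0.022 -0.061]
offcut_3 0.49 [221. 258.] box xy [ 0.021 -0.03 ]
offcut_3 0.39 [217. 278.] box xy [-0.018 -0.031]
```

View pics/ov.png

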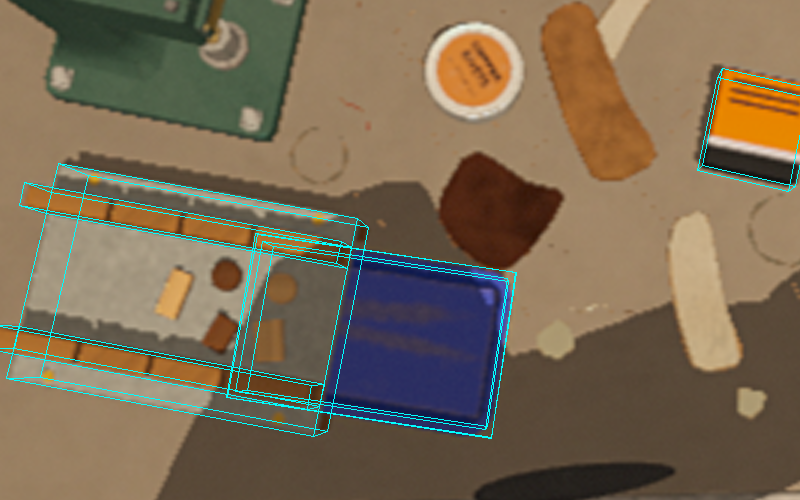

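The overlay puts the models within a few mm. The box edges run from about (20,185) to (365,225) in the overlay, and the scraper is at its upper right. The channel leaves only 5 mm of room each side, so I'll refine the box with one zoomed overlay.

```bash
cat > ov2.py <<'E'
from fit import *
P=np.load('P.npy'); im=cv2.imread('pics/top0.png'); s=5.8
c=cv2.resize(im[205:308,138:275],None,fx=s,fy=s,interpolation=cv2.INTER_CUBIC)
def poly(pts,col,p):
    u=[(w2px('top',q)+.5-[138,205])*s for q in tf(np.array(pts),p)]
    cv2.polylines(c,[np.array(u).round().astype(np.int32)],True,col,1)
r=lambda x0,x1,z:[[x0,-.1,z],[x1,-.1,z],[x1,.1,z],[x0,.1,z]]
p=P[0]
poly(r(-.051,-.037,.112),(255,255,0),p);poly(r(.037,.051,.112),(255,255,0),p);poly(r(-.07,.07,.062),(0,0,255),p);poly(r(-.07,.07,0),(0,255,0),p)
cv2.imwrite('pics/ov2.png',c)
E
python3 ov2.py
```

```text
(no output)
```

View pics/ov2.png

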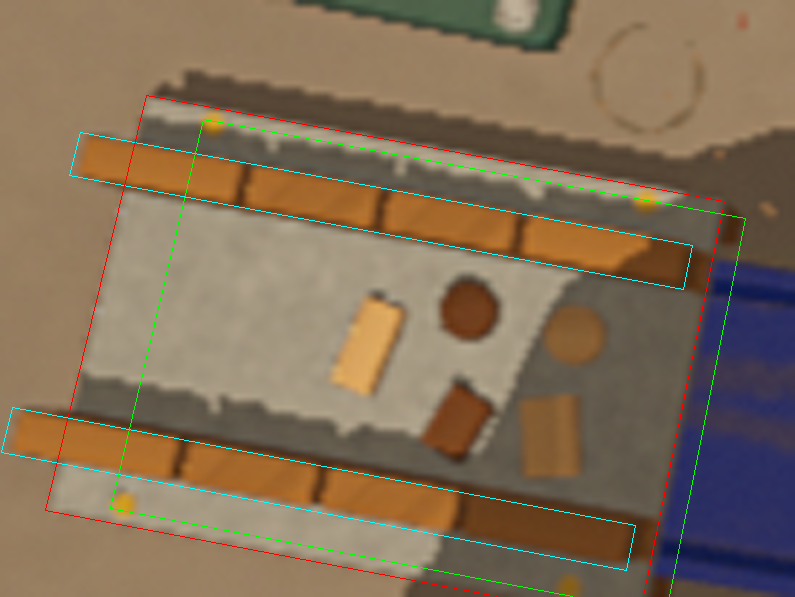

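The overlay matches the image to about 2 mm, shifted about −1.5 mm in both x and y. I take the box as (0.450, 0.105), yaw −0.205. The rearmost offcut, at zoom pixel (368,345), lies at box y ≈ 0. Now I'll move.

```bash
cat > go.py <<'E'
import sys; from h import *
# go.py x y z yaw_deg(tool x axis) : prints normalised shift/turn from present pose
def go(x,y,z,yaw):
    s=env.get_state(); Rm=R.from_quat(s['ee_rot']).as_matrix()
    d=Rm.T@(np.array([x,y,z])-s['eef_pos']); y0=np.degrees(np.arctan2(Rm[1,0],Rm[0,0]))
    t=(y0-yaw+180)%360-180
    print('t',round(s['time_s'],2),'pos',s['eef_pos'].round(4),'yaw',round(y0,2),'tilt',Rm[2,2].round(4),'w',round(s['gripper_width'],4),'F',s['wrist_force'].round(1),'q6',round(s['qpos'][5],2))
    print('shift',(d/.5).round(4),'turn',round(t/45,4),'rows',round(max(np.linalg.norm(d)/.0417,abs(t)/7.16),1))
if __name__=='__main__': go(*map(float,sys.argv[1:5]))
E
```

Call:
drive_tool(
  commands="1 0.08 -0.024 0 0.15; 1 0.16 -0.048 0 0.3; 1 0.24 -0.072 0 0.45; 1 0.32 -0.096 0 0.6; 1 0.39 -0.118 0 0.75",
  force=10,
)

```text
time_s: 2.02
eef_pos: [0.4289, -0.4174, 0.2147]
ee_rot: [0.998, -0.063, 0.0, 0.0]
wrist_force: [0.1, -0.8, -0.0]
gripper_width: 0.0921
gripper_force: 0.0
```

```bash
python3 go.py 0.5745 -0.278 0.06 -14
```

```text
t 2.02 pos [ 0.4289 -0.4174  0.2147] yaw -7.23 tilt -1.0 w 0.0921 F [ 0.1 -0.8 -0. ] q6 0.92
shift [ 0.2537 -0.3132  0.3095] turn 0.1505 rows 6.1
```

Call:
drive_tool(
  commands="1 0.05 -0.063 0.062 0.15; 1 0.1 -0.126 0.124 0.15; 1 0.15 -0.188 0.186 0.15; 1 0.2 -0.25 0.248 0.15; 1 0.2537 -0.3132 0.3 0.15",
)

```text
time_s: 2.43
eef_pos: [0.5474, -0.3016, 0.0877]
ee_rot: [0.993, -0.119, -0.0, 0.0]
wrist_force: [0.5, 0.1, 0.5]
gripper_width: 0.0919
gripper_force: 0.0
```

```bash
python3 - <<'E'
from go import *
go(.5745,-.278,.003,-14)
from fit import *
shot('top','t1.png'); r=env.cut_out('top','scraper'); print([(x['conf'],x['centre'],x['pixels'].sum()) for x in r[:2]])
a=cv2.imread('pics/t1.png'); cv2.imwrite('pics/t1c.png',cv2.resize(a[150:270,330:460],None,fx=4.5,fy=4.5,interpolation=cv2.INTER_CUBIC))
E
```

```text
t 2.43 pos [ 0.5474 -0.3016  0.0877] yaw -13.63 tilt -1.0 w 0.0919 F [0.5 0.1 0.5] q6 1.3
shift [ 0.0416 -0.0586  0.1694] turn 0.0082 rows 2.2
[(0.73, [203.5, 267.0], np.int64(7186)), (0.56, [384.3, 216.0], np.int64(157))]
```

View pics/t1c.png

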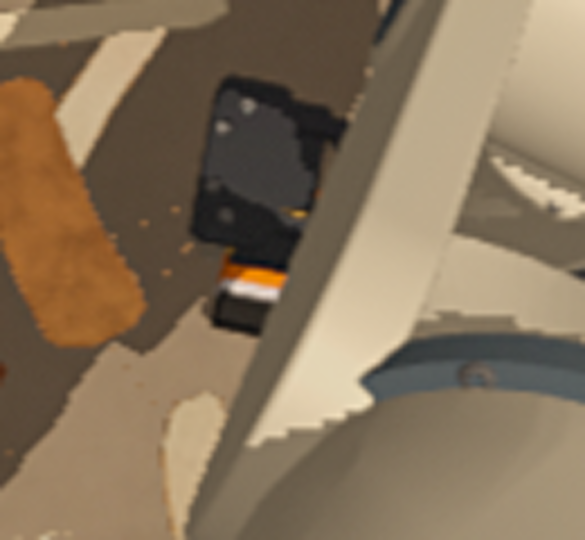

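The arm covers most of the block. The gripper is at the upper centre, with the blade edge showing at about crop (245,310). I'll settle above it, then descend.

Call:
drive_tool(
  commands="1 0 0 0 0; 1 0 0 0 0",
)

```text
time_s: 2.7
eef_pos: [0.5466, -0.3034, 0.0895]
ee_rot: [0.993, -0.118, 0.0, 0.0]
wrist_force: [-0.1, 0.3, -0.1]
gripper_width: 0.0917
gripper_force: 0.0
```

```bash
python3 go.py 0.5745 -0.278 0.003 -14
```

```text
t 2.7 pos [ 0.5466 -0.3034  0.0895] yaw -13.61 tilt -1.0 w 0.0917 F [-0.1  0.3 -0.1] q6 1.3
shift [ 0.0422 -0.0626  0.1729] turn 0.0088 rows 2.3
```

Call:
drive_tool(
  commands="1 0.0422 -0.0626 0.05 0.01; 1 0.0422 -0.0626 0.1 0.01; 1 0.0422 -0.0626 0.15 0.01; 1 0.0422 -0.0626 0.173 0.01; 1 0.0422 -0.0626 0.173 0.01",
  force=6,
)

```text
time_s: 3.12
eef_pos: [0.5737, -0.2786, 0.0019]
ee_rot: [0.992, -0.123, -0.0, -0.0]
wrist_force: [-0.4, 0.1, 0.2]
gripper_width: 0.0921
gripper_force: 0.0
```

Call:
drive_tool(
  commands="-0.2 0 0 0 0; -0.2 0 0 0 0; -0.2 0 0 0 0; -0.2 0 0 0 0; -0.2 0 0 0 0",
  force=6,
)

```text
time_s: 3.53
eef_pos: [0.5749, -0.2779, 0.0034]
ee_rot: [0.992, -0.123, 0.001, 0.0]
wrist_force: [-0.8, -0.1, 3.9]
gripper_width: 0.0636
gripper_force: 6.0
```

Call:
drive_tool(
  commands="-0.2 0 0 0 0; -0.2 0 0 0 0",
)

```text
time_s: 3.7
eef_pos: [0.5748, -0.2779, 0.0033]
ee_rot: [0.992, -0.123, 0.0, 0.0]
wrist_force: [-1.2, -0.2, 6.6]
gripper_width: 0.0638
gripper_force: 6.0
```

```bash
python3 go.py 0.5745 -0.278 0.003 -14
```

```text
t 3.7 pos [ 0.5748 -0.2779  0.0033] yaw -14.08 tilt -1.0 w 0.0638 F [-1.2 -0.2  6.6] q6 1.36
shift [-0.0006  0.0004  0.0006] turn -0.0017 rows 0.0
```

Call:
drive_tool(
  commands="-0.2 0 0 0 0; -0.2 -0.007 0 -0.013 0; -0.2 -0.015 0 -0.025 0; -0.2 -0.025 0 -0.036 0; -0.2 -0.036 0 -0.046 0",
  force=3,
)

```text
time_s: 4.12
eef_pos: [0.5565, -0.2729, 0.0261]
ee_rot: [0.992, -0.123, -0.0, -0.0]
wrist_force: [-0.5, 0.9, -1.6]
gripper_width: 0.0638
gripper_force: 3.0
```

```bash
python3 - <<'E'
from go import *
go(.5745,-.278,.003,-14)
a=shot('scene','s1.png')[:,:,::-1]
cv2.imwrite('pics/s1c.png',cv2.resize(a[140:230,300:420],None,fx=6,fy=6,interpolation=cv2.INTER_CUBIC))
E
```

```text
t 4.12 pos [ 0.5565 -0.2729  0.0261] yaw -14.08 tilt -1.0 w 0.0638 F [-0.5  0.9 -1.6] q6 1.36
shift [0.0373 0.0013 0.0462] turn -0.0017 rows 0.7
```

View pics/s1c.png

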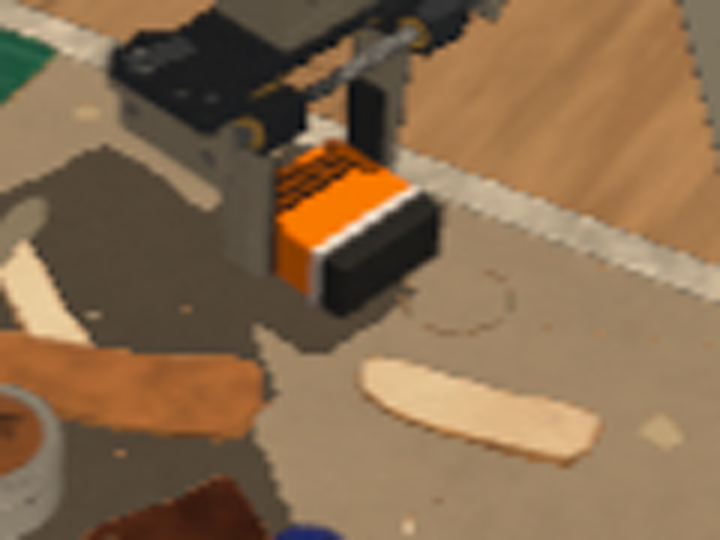

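The block is pivoting in the pads: at crop (350,230) its back is up and the blade edge is still on the bench. I'll carry on along the arc.

Call:
drive_tool(
  commands="-0.2 -0.012 0 -0.009 0; -0.2 -0.0256 0 -0.0155 0; -0.2 -0.039 0 -0.019 0; -0.2 -0.054 0 -0.022 0; -0.2 -0.069 0 -0.0235 0",
)

```text
time_s: 4.58
eef_pos: [0.5228, -0.2644, 0.0374]
ee_rot: [0.992, -0.123, -0.0, -0.0]
wrist_force: [0.7, 0.1, -1.9]
gripper_width: 0.0641
gripper_force: 3.0
```

Call:
drive_tool(
  commands="-0.2 -0.0144 0 0.0015 0; -0.2 -0.0288 0 0.005 0; -0.2 -0.0432 0 0.0095 0; -0.2 -0.0432 0 0.0095 0; -0.2 -0.0432 0 0.0095 0",
)

```text
time_s: 5.0
eef_pos: [0.5021, -0.2593, 0.0322]
ee_rot: [0.992, -0.123, -0.0, -0.0]
wrist_force: [0.9, -0.3, -1.4]
gripper_width: 0.0639
gripper_force: 3.0
```

```bash
python3 - <<'E'
from go import *
go(.5745,-.278,.003,-14)
a=shot('scene','s2.png')[:,:,::-1]
cv2.imwrite('pics/s2c.png',cv2.resize(a[140:230,300:420],None,fx=6,fy=6,interpolation=cv2.INTER_CUBIC))
E
```

```text
t 5.0 pos [ 0.5021 -0.2593  0.0322] yaw -14.09 tilt -1.0 w 0.0639 F [ 0.9 -0.3 -1.4] q6 1.34
shift [0.1495 0.0011 0.0582] turn -0.002 rows 1.9
```

View pics/s2c.png

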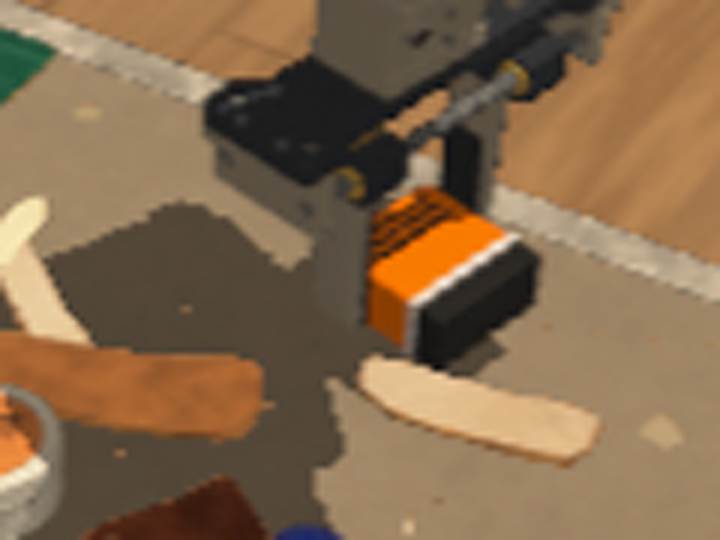

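The block pivoted only about 25° and then stayed there: it is at crop (440,270), and the blade is not under it yet. The pads hold too much torque at this grip point. I'll lay it flat again and regrip nearer the back edge, where its weight has more leverage.

Call:
drive_tool(
  commands="-0.2 0 0 0.02 0; -0.2 0 0 0.04 0; -0.2 0 0 0.058 0; -0.2 0 0 0.058 0; -0.2 0 0 0.058 0",
)

```text
time_s: 5.47
eef_pos: [0.502, -0.2591, 0.0023]
ee_rot: [0.992, -0.123, -0.001, -0.0]
wrist_force: [0.7, 1.2, -1.3]
gripper_width: 0.0636
gripper_force: 3.0
```

Call:
drive_tool(
  commands="0.6 0 0 0 0; 0.6 0 0 0 0; 0.6 0 0 0 0; 0.6 0 0 0 0; 0.6 0 0 0 0",
)

```text
time_s: 5.88
eef_pos: [0.5029, -0.2595, 0.0038]
ee_rot: [0.992, -0.123, 0.0, 0.0]
wrist_force: [-0.5, -0.8, -0.5]
gripper_width: 0.0733
gripper_force: 0.0
```

Call:
drive_tool(
  commands="0.6 0.012 0 0.001 0; 0.6 0.024 0 0.002 0; 0.6 0.024 0 0.002 0; 0 0.024 0 0.002 0; 0 0.024 0 0.002 0",
)

```text
time_s: 6.3
eef_pos: [0.5144, -0.2623, 0.0024]
ee_rot: [0.992, -0.122, -0.0, -0.0]
wrist_force: [1.2, -0.2, -1.7]
gripper_width: 0.0639
gripper_force: 3.0
```

Call:
drive_tool(
  commands="-0.2 0 0 0 0; -0.2 0 0 0 0; -0.2 0 0 0 0; -0.2 0 0 0 0; -0.2 0 0 0 0",
  force=3,
)

```text
time_s: 6.72
eef_pos: [0.5141, -0.2623, 0.0024]
ee_rot: [0.992, -0.123, -0.0, -0.0]
wrist_force: [-0.4, -1.3, -1.3]
gripper_width: 0.0638
gripper_force: 3.0
```

```bash
python3 - <<'E'
from go import *; from fit import *
go(.5745,-.278,.003,-14)
shot('scene','s3.png'); r=env.cut_out('scene','scraper')[0]; print(r['conf'],r['pixels'].sum(),r['centre'])
np.save('m3.npy',r['pixels'])
print(fit('scraper',{'scene':r['pixels'].astype(np.float32)},[.485,-.255,-.245]))
E
```

```text
t 6.72 pos [ 0.5141 -0.2623  0.0024] yaw -14.08 tilt -1.0 w 0.0638 F [-0.4 -1.3 -1.3] q6 1.34
shift [ 0.1248  0.0011 -0.0013] turn -0.0018 rows 1.5
0.64 665 [373.0, 195.6]
(array([ 0.48060615, -0.25300782, -0.25789641]), np.float64(0.8903312683105469))
```

Call:
drive_tool(
  commands="-0.2 0 0 -0.08 0; -0.2 0 0 -0.16 0; -0.2 0 0 -0.16 0; -0.2 0 0 -0.16 0",
)

```text
time_s: 7.15
eef_pos: [0.5159, -0.2632, 0.0846]
ee_rot: [0.992, -0.123, 0.002, 0.001]
wrist_force: [-0.4, -0.3, -2.0]
gripper_width: 0.0639
gripper_force: 3.0
```

```bash
cat > tilt.py <<'E'
from fit import *
from go import go
def tilt(gx,gz,n='scene'):
    s=env.get_state(); g=s['eef_pos']+[0,0,.019]; Rm=R.from_quat(s['ee_rot']).as_matrix(); yaw=np.arctan2(Rm[1,0],Rm[0,0])
    env.grab_frame(n); r=env.cut_out(n,'scraper')
    for x in r[:2]:
        m=x['pixels'].astype(np.float32); res=[]
        for th in range(-10,111,5):
            for dx in (-.006,-.003,0,.003,.006):
              for dz in (-.006,0,.006):
                C=M['scraper'][0]-[gx+dx,0,gz+dz]; Rt=R.from_euler('ZY',[yaw,-np.radians(th)]).as_matrix()
                u=np.array([w2px(n,q) for q in C@Rt.T+g]); q=np.zeros((400,640),np.uint8); cv2.fillConvexPoly(q,cv2.convexHull(u.round().astype(np.int32)),1)
                res.append((round(float((m*q).sum()/np.maximum(m,q).sum()),3),th,dx,dz))
        res.sort(reverse=True); print(round(x['conf'],2),x['centre'],m.sum(),res[:4])
E
python3 -c "
from tilt import *
go(.5,-.25,.05,-14); tilt(.030,.021)"
```

```text
t 7.15 pos [ 0.5159 -0.2632  0.0846] yaw -14.08 tilt -1.0 w 0.0639 F [-0.4 -0.3 -2. ] q6 1.34
shift [-0.0376 -0.018   0.0691] turn -0.0018 rows 1.0
0.64 [367.2, 178.2] 681.0 [(0.766, 50, 0.006, 0.006), (0.758, 55, 0.006, 0.006), (0.752, 60, 0.006, 0), (0.747, 65, 0.006, -0.006)]
```

Call:
drive_tool(
  commands="-0.2 0 0 -0.08 0; -0.2 0 0 -0.08 0; -0.2 0 0 -0.16 0; -0.2 0 0 -0.16 0; -0.2 0 0 -0.145 0",
)

```text
time_s: 7.67
eef_pos: [0.5159, -0.2631, 0.1564]
ee_rot: [0.992, -0.123, 0.002, 0.001]
wrist_force: [-0.0, -0.1, -1.6]
gripper_width: 0.0641
gripper_force: 3.0
```

```bash
python3 -c "
from tilt import *
go(.5,-.25,.05,-14); tilt(.035,.026)"
```

```text
t 7.67 pos [ 0.5159 -0.2631  0.1564] yaw -14.08 tilt -1.0 w 0.0641 F [-0.  -0.1 -1.6] q6 1.34
shift [-0.0381 -0.018   0.2126] turn -0.0017 rows 2.6
0.6 [366.7, 155.2] 691.0 [(0.755, 75, 0.006, -0.006), (0.75, 65, 0.006, 0), (0.746, 70, 0.006, -0.006), (0.741, 70, 0.006, 0)]
```

Call:
drive_tool(
  commands="-0.2 0 0 0.07 0; -0.2 0 0 0.14 0; -0.2 0 0 0.19 0; -0.2 0 0 0.213 0; -0.2 0 0 0.216 0",
)

```text
time_s: 8.18
eef_pos: [0.5119, -0.2611, 0.0433]
ee_rot: [0.992, -0.123, -0.003, -0.001]
wrist_force: [-0.0, 0.4, -1.5]
gripper_width: 0.0639
gripper_force: 3.0
```

```bash
python3 -c "
from tilt import *
go(.5,-.25,.05,-14); tilt(.035,.022)"
```

```text
t 8.18 pos [ 0.5119 -0.2611  0.0433] yaw -14.08 tilt -1.0 w 0.0639 F [-0.   0.4 -1.5] q6 1.34
shift [-0.0286 -0.0158 -0.0131] turn -0.0018 rows 0.4
0.91 [366.4, 186.2] 573.0 [(0.729, 80, -0.003, -0.006), (0.726, 80, -0.006, -0.006), (0.723, 85, 0, -0.006), (0.722, 80, 0, -0.006)]
```

Call:
drive_tool(
  commands="-0.2 0 0 0 0; -0.2 -0.015 0 0 0; -0.2 -0.03 0 0.003 0; -0.2 -0.045 0 0.006 0; -0.2 -0.06 0 0.009 0",
)

```text
time_s: 8.7
eef_pos: [0.4843, -0.2548, 0.0428]
ee_rot: [0.992, -0.123, 0.0, 0.0]
wrist_force: [-1.0, 0.9, -1.6]
gripper_width: 0.0638
gripper_force: 3.0
```

Call:
drive_tool(
  commands="-0.2 -0.01 0 0.004 0; -0.2 -0.01 0 0.006 0; -0.2 -0.01 0 0.006 0",
)

```text
time_s: 8.95
eef_pos: [0.4803, -0.2539, 0.0397]
ee_rot: [0.992, -0.123, 0.0, 0.0]
wrist_force: [0.6, 1.0, 2.1]
gripper_width: 0.0639
gripper_force: 3.0
```

```bash
python3 - <<'E'
from tilt import *
go(.5,-.25,.05,-14); tilt(.032,.02)
a=shot('scene','s4.png')[:,:,::-1]
cv2.imwrite('pics/s4c.png',cv2.resize(a[140:230,300:420],None,fx=6,fy=6,interpolation=cv2.INTER_CUBIC))
E
```

```text
t 8.95 pos [ 0.4803 -0.2539  0.0397] yaw -14.1 tilt -1.0 w 0.0639 F [0.6 1.  2.1] q6 1.33
shift [ 0.0363 -0.0171 -0.0206] turn -0.0021 rows 0.5
0.93 [374.2, 186.9] 514.0 [(0.69, 90, -0.006, -0.006), (0.684, 90, -0.003, -0.006), (0.684, 85, -0.003, -0.006), (0.68, 85, 0, -0.006)]
```

View pics/s4c.png

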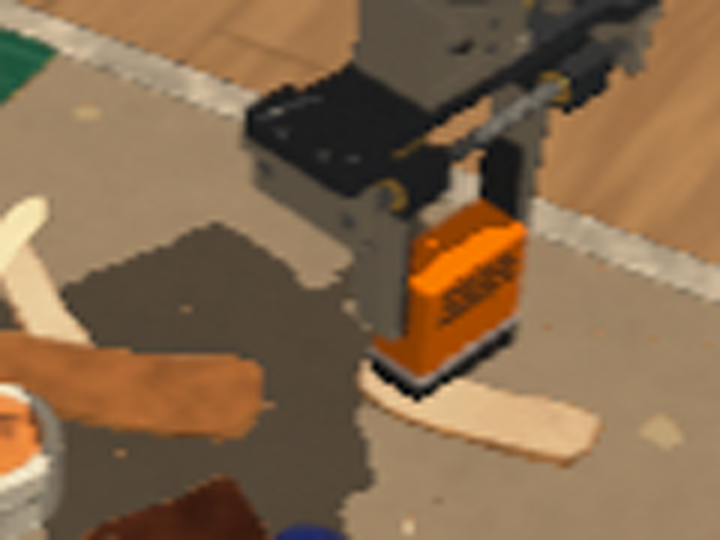

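The block now stands on its black blade at crop (450,300). I'll release it and back off upwards.

Call:
drive_tool(
  commands="0.6 0 0 0 0; 0.6 0 0 0 0; 0.6 0 0 0 0; 0.6 0 0 0 0; 1 0 0 -0.05 0",
)

```text
time_s: 9.52
eef_pos: [0.4777, -0.2525, 0.0612]
ee_rot: [0.992, -0.123, -0.003, -0.001]
wrist_force: [-0.8, 0.1, 0.1]
gripper_width: 0.0782
gripper_force: 0.0
```

Call:
drive_tool(
  commands="1 0 0 -0.05 0; 1 0 0 -0.12 0; 1 0 0 -0.14 -0.16; 1 0 0 -0.14 -0.32; 1 0 0 -0.14 -0.48",
)

```text
time_s: 9.93
eef_pos: [0.4811, -0.2542, 0.1358]
ee_rot: [0.998, 0.068, 0.001, 0.001]
wrist_force: [0.2, 1.1, -1.0]
gripper_width: 0.0917
gripper_force: 0.0
```

```bash
cat > fs.py <<'E'
from fit import *; from go import go
def fs(ns=('top','scene'),p0=(.485,-.255,-.245),h=0):
    M['scraper']=[cub(-.015,.015,-.032,.032,h,h+.068)]
    for n in ns:
        env.grab_frame(n); r=env.cut_out(n,'scraper')
        for x in r[:2]: print(n,round(x['conf'],2),x['centre'],x['pixels'].sum())
        print(fit('scraper',{n:r[0]['pixels'].astype(np.float32)},list(p0)))
if __name__=='__main__': go(.485,-.255,.033,76); fs()
E
python3 fs.py
```

```text
t 9.93 pos [ 0.4811 -0.2542  0.1358] yaw 7.76 tilt -1.0 w 0.0917 F [ 0.2  1.1 -1. ] q6 0.95
shift [0.0072 0.0023 0.2056] turn -1.5165 rows 9.5Traceback (most recent call last):
  File "fs.py", line 8, in <module>
    if __name__=='__main__': go(.485,-.255,.033,76); fs()
                                                     ~~^^
  File "fs.py", line 7, in fs
    print(fit('scraper',{n:r[0]['pixels'].astype(np.float32)},list(p0)))
                           ~^^^
IndexError: list index out of range
```

Call:
drive_tool(
  commands="1 0 0 0 -0.16; 1 0 0 0 -0.32; 1 0 0 0 -0.48; 1 0 0 0 -0.64; 1 0 0 0 -0.79",
)

```text
time_s: 10.45
eef_pos: [0.4801, -0.2538, 0.1341]
ee_rot: [0.93, 0.367, -0.0, -0.0]
wrist_force: [-0.8, -0.6, 0.2]
gripper_width: 0.092
gripper_force: 0.0
```

Call:
drive_tool(
  commands="1 0 0 0 -0.16; 1 0 0 0 -0.32; 1 0 0 0 -0.48; 1 0 0 0 -0.64; 1 0 0 0 -0.72",
)

```text
time_s: 10.87
eef_pos: [0.4801, -0.2537, 0.134]
ee_rot: [0.791, 0.612, -0.0, -0.0]
wrist_force: [0.1, 0.7, -1.0]
gripper_width: 0.0919
gripper_force: 0.0
```

```bash
sed -i "s/fs()$/fs(('scene',)); print([len(env.cut_out('top','scraper')) for _ in [env.grab_frame('top')]])/" fs.py; python3 fs.py
```

```text
t 10.87 pos [ 0.4801 -0.2537  0.134 ] yaw 75.46 tilt -1.0 w 0.0919 F [ 0.1  0.7 -1. ] q6 -0.24
shift [-0.      0.0102  0.2021] turn -0.012 rows 2.4
scene 0.77 [372.5, 187.5] 622
(array([ 0.47438337, -0.25207431, -0.22083402]), np.float64(0.9061011075973511))
[0]
```

Call:
drive_tool(
  commands="1 -0.08 0 0 0; 1 -0.16 0 0 0; 1 -0.24 0 0 0; 1 -0.32 0 0 0; 1 -0.4 0 0 0",
)

```text
time_s: 11.48
eef_pos: [0.4291, -0.449, 0.1344]
ee_rot: [0.793, 0.61, 0.0, 0.0]
wrist_force: [1.0, -0.2, 0.4]
gripper_width: 0.0919
gripper_force: 0.0
```

```bash
python3 -c "
from fs import *
fs()"
```

```text
top 0.87 [390.5, 248.8] 640
top 0.16 [205.6, 266.4] 7155
(array([ 0.47806682, -0.25505195, -0.23118142]), np.float64(0.9323569536209106))
scene 0.82 [371.9, 190.6] 583
(array([ 0.47300227, -0.24932237, -0.16240062]), np.float64(0.8681728839874268))
```

```bash
python3 go.py .477 -.2545 .134 76.5
```

```text
t 11.68 pos [ 0.4292 -0.4478  0.134 ] yaw 75.06 tilt -1.0 w 0.0924 F [ 0.2 -0.1 -0.1] q6 -0.55
shift [ 3.983e-01 -7.300e-03  2.000e-04] turn -0.0321 rows 4.8
```

Call:
drive_tool(
  commands="1 0.08 -0.002 0 -0.03; 1 0.16 -0.003 0 -0.03; 1 0.24 -0.005 0 -0.03; 1 0.32 -0.007 0 -0.032; 1 0.3983 -0.0073 0 -0.032",
)

```text
time_s: 12.1
eef_pos: [0.4763, -0.2501, 0.1343]
ee_rot: [0.784, 0.621, 0.0, -0.0]
wrist_force: [1.0, -0.3, -0.5]
gripper_width: 0.0921
gripper_force: 0.0
```

Call:
drive_tool(
  commands="1 0 0 0 0; 0.4 0 0 0 0; 0.2 0 0 0 0",
)

```text
time_s: 12.35
eef_pos: [0.4768, -0.2527, 0.1346]
ee_rot: [0.783, 0.622, -0.0, 0.0]
wrist_force: [-0.0, -1.2, -0.5]
gripper_width: 0.0805
gripper_force: 0.0
```

```bash
python3 go.py .477 -.2545 .034 76.5
```

```text
t 12.35 pos [ 0.4768 -0.2527  0.1346] yaw 76.86 tilt -1.0 w 0.0805 F [-0.  -1.2 -0.5] q6 -0.26
shift [-0.0034  0.0012  0.2012] turn 0.008 rows 2.4
```

Call:
drive_tool(
  commands="0.4 -0.003 0.001 0.06 0.01; 0.4 -0.0034 0.0012 0.12 0.01; 0.4 -0.0034 0.0012 0.17 0.01; 0.4 -0.0034 0.0012 0.2 0.01; 0.4 -0.0034 0.0012 0.2 0.01",
)

```text
time_s: 12.77
eef_pos: [0.4743, -0.2554, 0.0314]
ee_rot: [0.787, 0.617, -0.001, -0.002]
wrist_force: [-0.2, 0.4, -0.2]
gripper_width: 0.0644
gripper_force: 0.0
```

Call:
drive_tool(
  commands="0 0 0 0 0; -0.1 0 0 0 0; -0.2 0 0 0 0; -0.3 0 0 0 0; -0.35 0 0 0 0",
  force=4,
)

```text
time_s: 13.18
eef_pos: [0.4774, -0.2559, 0.0354]
ee_rot: [0.786, 0.618, 0.0, 0.001]
wrist_force: [-0.1, -0.3, 0.7]
gripper_width: 0.0328
gripper_force: 0.0
```

Call:
drive_tool(
  commands="-0.6 0 0 0 0; -0.6 0 0 0 0; -0.6 0 0 0 0; -0.6 0 0 0 0",
)

```text
time_s: 13.52
eef_pos: [0.4772, -0.2558, 0.0352]
ee_rot: [0.786, 0.618, 0.0, 0.001]
wrist_force: [-1.7, 0.3, 7.0]
gripper_width: 0.0299
gripper_force: 4.0
```

Call:
drive_tool(
  commands="-0.6 0 0 0 0; -0.6 0 0 0 0; -0.6 0 0 0 0",
  force=25,
)

```text
time_s: 13.77
eef_pos: [0.4772, -0.2558, 0.0352]
ee_rot: [0.786, 0.618, 0.0, 0.0]
wrist_force: [-1.3, 0.5, 6.6]
gripper_width: 0.0299
gripper_force: 25.0
```

```bash
python3 -c "
from fs import *
go(.477,-.2545,.034,76.5);fs(('scene',))"
```

```text
t 13.77 pos [ 0.4772 -0.2558  0.0352] yaw 76.35 tilt -1.0 w 0.0299 F [-1.3  0.5  6.6] q6 -0.26
shift [ 0.0024 -0.0011  0.0025] turn -0.0033 rows 0.0
scene 0.81 [368.4, 192.4] 398
(array([ 0.47634336, -0.25237783, -0.15471322]), np.float64(0.5989833474159241))
```

Gripped square at 29.9 mm. Now lift, turn by 88° and carry it over the channel.

Call:
drive_tool(
  commands="-0.6 0 0 -0.07 0; -0.6 0 0 -0.14 0; -0.6 0 0 -0.21 0.1; -0.6 0 0 -0.28 0.25; -0.6 0 0 -0.3 0.4",
)

```text
time_s: 14.28
eef_pos: [0.479, -0.2566, 0.1897]
ee_rot: [0.874, 0.485, 0.002, 0.003]
wrist_force: [1.5, -1.4, -1.1]
gripper_width: 0.0296
gripper_force: 25.0
```

Call:
drive_tool(
  commands="-0.6 0 0 0 0.15; -0.6 0 0 0 0.3; -0.6 0 0 0 0.45; -0.6 0 0 0 0.6; -0.6 0 0 0 0.75",
)

```text
time_s: 14.7
eef_pos: [0.4766, -0.2553, 0.1844]
ee_rot: [0.978, 0.21, -0.0, -0.0]
wrist_force: [-0.8, -0.2, -1.1]
gripper_width: 0.03
gripper_force: 25.0
```

Call:
drive_tool(
  commands="-0.6 0 0 0 0.15; -0.6 0 0 0 0.3; -0.6 0 0 0 0.45; -0.6 0 0 0 0.6; -0.6 0 0 0 0.8",
)

```text
time_s: 15.12
eef_pos: [0.4765, -0.2553, 0.1843]
ee_rot: [0.996, -0.086, -0.0, -0.0]
wrist_force: [0.7, -0.6, -1.3]
gripper_width: 0.0299
gripper_force: 25.0
```

```bash
python3 go.py .4632 .1686 .185 -11.75
```

```text
t 15.12 pos [ 0.4765 -0.2553  0.1843] yaw -9.89 tilt -1.0 w 0.0299 F [ 0.7 -0.6 -1.3] q6 1.25
shift [-0.1719 -0.8306 -0.0012] turn 0.0414 rows 10.2
```

Call:
drive_tool(
  commands="-0.6 -0.015 -0.07 0 0.02; -0.6 -0.03 -0.15 0 0.02; -0.6 -0.047 -0.23 0 0.02; -0.6 -0.063 -0.31 0 0.02; -0.6 -0.08 -0.385 0 0.02",
)

```text
time_s: 15.53
eef_pos: [0.4687, -0.0572, 0.1845]
ee_rot: [0.996, -0.091, 0.0, -0.0]
wrist_force: [1.0, 0.1, -2.3]
gripper_width: 0.0301
gripper_force: 25.0
```

Call:
drive_tool(
  commands="-0.6 -0.016 -0.08 0 0; -0.6 -0.032 -0.16 0 0; -0.6 -0.048 -0.24 0 0; -0.6 -0.062 -0.31 0 0; -0.6 -0.075 -0.37 0 0",
)

```text
time_s: 15.95
eef_pos: [0.4655, 0.1321, 0.1846]
ee_rot: [0.996, -0.091, 0.0, -0.0]
wrist_force: [0.8, -0.1, -1.1]
gripper_width: 0.0298
gripper_force: 25.0
```

Call:
drive_tool(
  commands="-0.6 0 -0.03 0 0; -0.6 0 -0.05 0 0; -0.6 0 -0.05 0 0; -0.6 0 -0.05 0 0",
)

```text
time_s: 16.28
eef_pos: [0.4705, 0.154, 0.1843]
ee_rot: [0.996, -0.091, -0.0, 0.0]
wrist_force: [0.2, 0.0, -1.1]
gripper_width: 0.0301
gripper_force: 25.0
```

```bash
python3 - <<'E'
from fs import *
go(.4632,.1686,.185,-11.75)
p=env.get_state()['eef_pos']; fs(p0=(p[0],p[1],np.pi/2-.205),h=.15)
a=shot('top','t5.png')[:,:,::-1]; b=shot('scene','s5.png')[:,:,::-1]
c=np.hstack([cv2.resize(a[190:320,130:280],None,fx=2.6,fy=2.6,interpolation=cv2.INTER_CUBIC),cv2.resize(b[225:355,230:380],None,fx=2.6,fy=2.6,interpolation=cv2.INTER_CUBIC)])
cv2.imwrite('pics/c5.png',c); print(c.shape)
E
```

```text
t 16.28 pos [0.4705 0.154  0.1843] yaw -10.42 tilt -1.0 w 0.0301 F [ 0.2  0.  -1.1] q6 2.07
shift [-0.0196 -0.0262 -0.0014] turn 0.0296 rows 0.4
top 0.67 [217.1, 271.7] 5450
(array([0.46724093, 0.05187091, 1.69920283]), np.float64(0.18076783418655396))
scene 0.93 [281.7, 258.6] 775
(array([0.46691842, 0.15709633, 1.36671949]), np.float64(0.6306782960891724))
(338, 780, 3)
```

Call:
drive_tool(
  commands="-0.6 -0.0196 -0.0262 0.03 0.03; -0.6 -0.0196 -0.0262 0.03 0.03; -0.6 -0.0196 -0.0262 0.03 0.03; -0.6 -0.0196 -0.0262 0.03 0.03",
)

```text
time_s: 16.92
eef_pos: [0.4636, 0.1685, 0.1697]
ee_rot: [0.995, -0.103, 0.0, 0.0]
wrist_force: [0.5, 0.5, -1.3]
gripper_width: 0.0299
gripper_force: 25.0
```

```bash
python3 - <<'E'
from fs import *
go(.4632,.1686,.098,-11.75)
a=shot('top','t5.png')[:,:,::-1]; b=shot('scene','s5.png')[:,:,::-1]
P=np.array([.45,.105,-.205])
def ln(im,n,x,z):
    u=[w2px(n,q)+.5 for q in tf(np.array([[x,-.1,z],[x,.1,z]]),P)]; return u
k=4;cr=(225,235); d=cv2.resize(b[cr[0]:cr[0]+130,cr[1]:cr[1]+150],None,fx=k,fy=k,interpolation=cv2.INTER_CUBIC)
# predicted blade bottom corners at present TCP
s=env.get_state(); t=s['eef_pos']; h=t[2]-.0352; yw=-11.75*np.pi/180
q=tf(cub(-.032,.032,-.015,.015,h,h+.068),[t[0],t[1],yw])
for p in q: cv2.circle(d,tuple(int(v) for v in (w2px('scene',p)+.5-[cr[1],cr[0]])*k),3,(255,255,0),1)
for x in(-.037,.037):
    u=ln(b,'scene',x,.112); cv2.line(d,*[tuple(int(v) for v in (p-[cr[1],cr[0]])*k) for p in u],(255,0,255),1)
cv2.imwrite('pics/c5.png',d)
E
```

```text
t 16.92 pos [0.4636 0.1685 0.1697] yaw -11.77 tilt -1.0 w 0.0299 F [ 0.5  0.5 -1.3] q6 2.12
shift [-0.0008 -0.      0.1434] turn -0.0005 rows 1.7
```

View pics/c5.png

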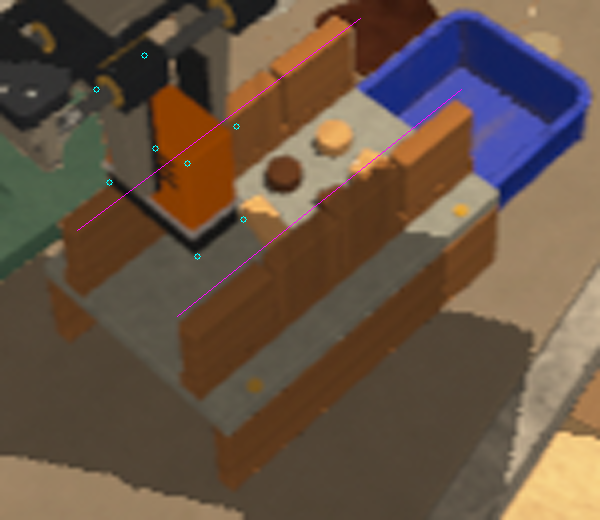

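The block hangs over the rear of the channel, with its blade corner at crop (195,248), between the wall lines and behind all five offcuts. The nearest offcut is at crop (262,205). I'll lower it in steps and watch the force.

Call:
drive_tool(
  commands="-0.6 -0.001 0 0.03 0; -0.6 -0.001 0 0.055 0; -0.6 -0.001 0 0.07 0; -0.6 -0.001 0 0.07 0",
)

```text
time_s: 17.35
eef_pos: [0.4622, 0.1684, 0.1334]
ee_rot: [0.995, -0.103, -0.001, 0.0]
wrist_force: [-1.4, -0.3, -1.1]
gripper_width: 0.0301
gripper_force: 25.0
```

Call:
drive_tool(
  commands="-0.6 0 0 0.02 0; -0.6 0 0 0.04 0; -0.6 0 0 0.06 0; -0.6 0 0 0.062 0; -0.6 0 0 0.062 0",
)

```text
time_s: 17.77
eef_pos: [0.4623, 0.1688, 0.1026]
ee_rot: [0.995, -0.103, -0.001, 0.0]
wrist_force: [-0.7, -0.3, -1.5]
gripper_width: 0.0296
gripper_force: 25.0
```

```bash
python3 go.py .4632 .1686 .098 -11.75
```

```text
t 17.77 pos [0.4623 0.1688 0.1026] yaw -11.81 tilt -1.0 w 0.0296 F [-0.7 -0.3 -1.5] q6 2.12
shift [ 0.0019 -0.      0.0092] turn -0.0014 rows 0.1
```

Call:
drive_tool(
  commands="-0.6 0.006 0 0 0; -0.6 0.01 0 0 0; -0.6 0.01 0 0 0",
)

```text
time_s: 18.02
eef_pos: [0.4667, 0.1682, 0.1036]
ee_rot: [0.995, -0.103, -0.001, -0.0]
wrist_force: [-5.5, 2.1, -0.2]
gripper_width: 0.03
gripper_force: 25.0
```

Call:
drive_tool(
  commands="-0.6 -0.008 0 0 0; -0.6 -0.02 0 0 0; -0.6 -0.02 0 0 0; -0.6 -0.02 0 0 0",
)

```text
time_s: 18.35
eef_pos: [0.458, 0.1701, 0.1037]
ee_rot: [0.995, -0.103, 0.0, -0.0]
wrist_force: [0.8, -0.4, -1.4]
gripper_width: 0.03
gripper_force: 25.0
```

Call:
drive_tool(
  commands="-0.6 0.0075 0 0.005 0; -0.6 0.0075 0 0.01 0; -0.6 0.0075 0 0.0135 0; -0.6 0.0075 0 0.0135 0",
)

```text
time_s: 18.68
eef_pos: [0.4624, 0.1693, 0.0972]
ee_rot: [0.995, -0.103, 0.0, -0.0]
wrist_force: [-0.4, -1.4, 6.8]
gripper_width: 0.0295
gripper_force: 25.0
```

```bash
python3 go.py .4617 .1686 .0965 -11.75
```

```text
t 18.68 pos [0.4624 0.1693 0.0972] yaw -11.82 tilt -1.0 w 0.0295 F [-0.4 -1.4  6.8] q6 2.13
shift [-0.0011  0.0017  0.0013] turn -0.0017 rows 0.0
```

Call:
drive_tool(
  commands="-0.6 0 0.02 0 0; -0.6 0 0.045 0 0; -0.6 0 0.07 0 0; -0.6 0 0.095 0 0; -0.6 0 0.12 0 0",
)

```text
time_s: 19.1
eef_pos: [0.45, 0.1099, 0.0972]
ee_rot: [0.995, -0.103, 0.001, -0.001]
wrist_force: [0.8, 4.2, 4.9]
gripper_width: 0.03
gripper_force: 25.0
```

Call:
drive_tool(
  commands="-0.6 0 0.02 0 0; -0.6 0 0.04 0 0; -0.6 0 0.06 0 0; -0.6 0 0.08 0 0; -0.6 0 0.1 0 0",
)

```text
time_s: 19.52
eef_pos: [0.4396, 0.0609, 0.0972]
ee_rot: [0.995, -0.103, 0.001, -0.001]
wrist_force: [1.4, 4.0, 5.0]
gripper_width: 0.0299
gripper_force: 25.0
```

```bash
python3 - <<'E'
from go import *
go(.4617-.2036*.18,.1686-.979*.18,.0965,-11.75)
a=shot('scene','s6.png')
for t in('offcut_0',): print([(round(r['conf'],2),np.round(r['centre'])) for r in env.cut_out('scene',t)])
E
```

```text
t 19.52 pos [0.4396 0.0609 0.0972] yaw -11.86 tilt -1.0 w 0.0299 F [1.4 4.  5. ] q6 1.91
shift [-0.0004  0.1401  0.0011] turn -0.0025 rows 1.7
[]
```

Call:
drive_tool(
  commands="-0.6 0 0.02 0 0; -0.6 0 0.04 0 0; -0.6 0 0.06 0 0; -0.6 0 0.075 0 0; -0.6 0 0.09 0 0",
)

```text
time_s: 20.03
eef_pos: [0.4303, 0.0168, 0.0971]
ee_rot: [0.995, -0.103, 0.001, -0.001]
wrist_force: [0.0, 4.0, 6.8]
gripper_width: 0.0297
gripper_force: 25.0
```

Call:
drive_tool(
  commands="-0.6 0 0.012 0 0; -0.6 0 0.024 0 0; -0.6 0 0.034 0 0; -0.6 0 0.034 0 0; -0.6 0 0.034 0 0",
)

```text
time_s: 20.45
eef_pos: [0.4265, -0.0003, 0.0971]
ee_rot: [0.995, -0.103, 0.001, 0.0]
wrist_force: [-0.1, -1.1, 7.7]
gripper_width: 0.03
gripper_force: 25.0
```

```bash
python3 - <<'E'
from go import *
go(.4617-.2036*.18,.1686-.979*.18,.0965,-11.75)
a=shot('scene','s6.png')
for n in('scene','top'):
  im=shot(n,n+'6.png')
  for t in('offcut_0','offcut_3'): print(n,t,[(round(r['conf'],2),np.round(r['centre'])) for r in env.cut_out(n,t)])
E
```

```text
t 20.45 pos [ 4.265e-01 -3.000e-04  9.710e-02] yaw -11.84 tilt -1.0 w 0.03 F [-0.1 -1.1  7.7] q6 1.77
shift [0.0001 0.015  0.0012] turn -0.002 rows 0.2
scene offcut_0 []
scene offcut_3 []
top offcut_0 []
top offcut_3 []
```

Call:
drive_tool(
  commands="-0.6 0 0 -0.05 0; -0.6 0 0 -0.12 0; -0.6 0 0.07 -0.18 0; -0.6 0 0.14 -0.18 0; -0.6 0 0.21 -0.18 0",
)

```text
time_s: 21.22
eef_pos: [0.4048, -0.1038, 0.1883]
ee_rot: [0.995, -0.102, 0.001, 0.001]
wrist_force: [0.8, -1.0, -2.1]
gripper_width: 0.03
gripper_force: 25.0
```

```bash
python3 go.py .51 -.30 .187 -11.75
```

```text
t 21.22 pos [ 0.4048 -0.1038  0.1883] yaw -11.68 tilt -1.0 w 0.03 F [ 0.8 -1.  -2.1] q6 1.52
shift [0.2856 0.3417 0.0037] turn 0.0015 rows 5.3
```

Call:
drive_tool(
  commands="-0.6 0.048 0.057 0 0; -0.6 0.1 0.12 0 0; -0.6 0.15 0.18 0 0; -0.6 0.2 0.24 0 0; -0.6 0.25 0.3 0 0",
)

```text
time_s: 21.63
eef_pos: [0.4954, -0.2768, 0.1859]
ee_rot: [0.995, -0.103, -0.001, -0.0]
wrist_force: [0.1, -0.3, -1.2]
gripper_width: 0.0299
gripper_force: 25.0
```

Call:
drive_tool(
  commands="-0.6 0.03 0.04 0 0; -0.6 0.03 0.04 0 0; -0.6 0.03 0.04 0 0",
)

```text
time_s: 21.88
eef_pos: [0.5057, -0.2981, 0.1854]
ee_rot: [0.995, -0.104, -0.001, -0.0]
wrist_force: [-0.4, 0.4, -2.1]
gripper_width: 0.0301
gripper_force: 25.0
```

```bash
python3 - <<'E'
from go import *
go(.51,-.30,.036,-11.75)
for n in('scene','top'):
  im=shot(n,n+'7.png')
  for t in('offcut_0','crumb_tray'): print(n,t,[(round(r['conf'],2),np.round(r['centre']),r['pixels'].sum()) for r in env.cut_out(n,t)])
a=cv2.imread('pics/scene7.png')[215:325,235:395]; b=cv2.imread('pics/top7.png')[205:325,150:340]
cv2.imwrite('pics/c7.png',np.vstack([cv2.resize(b,(570,360),interpolation=cv2.INTER_CUBIC)[:,:],cv2.resize(a,(570,240),interpolation=cv2.INTER_AREA)]) if 0 else np.hstack([cv2.resize(b,(440,278),interpolation=cv2.INTER_CUBIC),cv2.resize(a,(360,278),interpolation=cv2.INTER_CUBIC)]))
E
```

```text
t 21.88 pos [ 0.5057 -0.2981  0.1854] yaw -11.93 tilt -1.0 w 0.0301 F [-0.4  0.4 -2.1] q6 1.24
shift [0.01   0.0021 0.2988] turn -0.004 rows 3.6
scene offcut_0 []
scene crumb_tray [(0.81, array([357., 249.]), np.int64(1351))]
top offcut_0 [(0.65, array([262., 294.]), np.int64(83)), (0.62, array([273., 270.]), np.int64(46)), (0.54, array([271., 260.]), np.int64(45)), (0.45, array([274., 292.]), np.int64(133)), (0.41, array([263., 277.]), np.int64(91))]
top crumb_tray [(0.67, array([290., 282.]), np.int64(2559))]
```

View pics/c7.png

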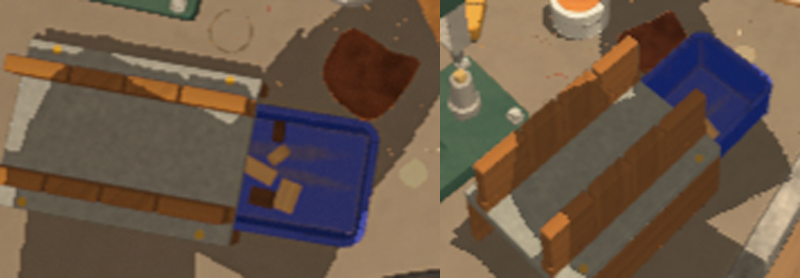

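All five offcuts are in the tray, at top pixels (262,294), (273,270), (271,260), (274,292) and (263,277), and the bed is empty. A pale one at scene pixel (356,266) looks raised, so I'll triangulate it.

```bash
python3 - <<'E'
from h import *
def ray(n,p):
    c,f=cam(n); d=rot(c)@np.array([(p[0]-c['cx'])/f,(p[1]-c['cy'])/f,1]); return np.array(c['position']),d/np.linalg.norm(d)
im=cv2.imread('pics/scene7.png')
# pale pixels close to (356,266)
hsv=cv2.cvtColor(im,cv2.COLOR_BGR2HSV); print(im[262:272,350:362].tolist()[::3])
for tp in [(274,292),(262,294),(263,277)]:
    a,u=ray('top',tp); b,v=ray('scene',(356,266.5))
    A=np.stack([u,-v],1); t=np.linalg.lstsq(A,b-a,rcond=None)[0]; P,Q=a+u*t[0],b+v*t[1]
    print(tp,P.round(3),'gap mm',round(1e3*np.linalg.norm(P-Q),1))
P0=np.array([.45,.105]);y=-.205
for tp in [(262,294),(273,270),(271,260),(274,292),(263,277)]:
    for z in (.012,):
        w=px2w('top',tp,z)[:2]-P0; print(tp,'box xy at z.012',np.round([np.cos(y)*w[0]+np.sin(y)*w[1],-np.sin(y)*w[0]+np.cos(y)*w[1]],3))
E
```

```text
[[[29, 57, 92], [29, 58, 93], [38, 69, 103], [56, 80, 110], [80, 67, 85], [96, 48, 46], [98, 46, 43], [99, 45, 40], [98, 44, 40], [99, 46, 41], [99, 46, 41], [98, 46, 40]], [[29, 56, 89], [28, 56, 89], [28, 54, 89], [44, 78, 114], [56, 96, 135], [54, 91, 128], [67, 80, 108], [90, 60, 68], [99, 46, 42], [99, 46, 41], [99, 46, 41], [97, 45, 39]], [[29, 57, 93], [34, 61, 93], [50, 72, 93], [60, 81, 99], [58, 89, 119], [56, 96, 135], [57, 98, 138], [59, 92, 126], [73, 71, 91], [90, 52, 56], [97, 48, 45], [98, 46, 41]], [[74, 88, 94], [76, 90, 95], [78, 91, 97], [78, 92, 98], [77, 90, 96], [76, 89, 95], [76, 87, 93], [82, 77, 81], [94, 56, 51], [99, 38, 27], [95, 34, 20], [95, 34, 20]]]
(274, 292) [ 0.398 -0.022  0.008] gap mm 1.4
(262, 294) [ 0.395 -0.001  0.033] gap mm 8.6
(263, 277) [ 0.428 -0.002  0.019] gap mm 37.9
(262, 294) box xy at z.012 [-0.033 -0.113]
(273, 270) box xy at z.012 [ 0.017 -0.125]
(271, 260) box xy at z.012 [ 0.036 -0.117]
(274, 292) box xy at z.012 [-0.025 -0.136]
(263, 277) box xy at z.012 [-0.    -0.108]
```

Call:
drive_tool(
  commands="-0.6 0.01 0.002 0.08 0; -0.6 0.01 0.002 0.16 0; -0.6 0.01 0.002 0.23 0; -0.6 0.01 0.002 0.28 0; -0.6 0.01 0.002 0.29 0",
)

```text
time_s: 22.6
eef_pos: [0.5091, -0.2966, 0.0377]
ee_rot: [0.995, -0.102, -0.003, -0.001]
wrist_force: [-1.8, 0.7, -2.0]
gripper_width: 0.0301
gripper_force: 25.0
```

```bash
python3 go.py .51 -.30 .0352 -11.75
```

```text
t 22.6 pos [ 0.5091 -0.2966  0.0377] yaw -11.76 tilt -1.0 w 0.0301 F [-1.8  0.7 -2. ] q6 1.25
shift [0.0033 0.0062 0.005 ] turn -0.0002 rows 0.1
```

It lies on the tray floor (z ≈ 8 mm). Now I'll set the scraper down on its blade.

Call:
drive_tool(
  commands="-0.6 0 0 0 0; -0.6 0 0 0.003 0; -0.6 0 0 0.006 0; -0.6 0 0 0.006 0",
)

```text
time_s: 22.93
eef_pos: [0.513, -0.2995, 0.0404]
ee_rot: [0.995, -0.103, 0.001, 0.001]
wrist_force: [-1.0, -0.0, -1.6]
gripper_width: 0.0297
gripper_force: 25.0
```

```bash
python3 go.py .51 -.30 .0352 -11.75
```

```text
t 22.93 pos [ 0.513  -0.2995  0.0404] yaw -11.81 tilt -1.0 w 0.0297 F [-1.  -0.  -1.6] q6 1.25
shift [-0.0057  0.0023  0.0104] turn -0.0013 rows 0.1
```

Call:
drive_tool(
  commands="-0.6 0 0 0.004 0; -0.6 0 0 0.008 0; -0.6 0 0 0.0105 0; -0.6 0 0 0.0105 0; -0.6 0 0 0.0105 0",
)

```text
time_s: 23.35
eef_pos: [0.5125, -0.2993, 0.0351]
ee_rot: [0.995, -0.103, 0.001, 0.0]
wrist_force: [-2.8, 2.5, 13.1]
gripper_width: 0.0299
gripper_force: 25.0
```

Call:
drive_tool(
  commands="-0.3 0 0 0 0; 0 0 0 0 0; 0.2 0 0 0 0; 0.2 0 0 0 0; 0.2 0 0 0 0",
  force=10,
)

```text
time_s: 23.77
eef_pos: [0.5118, -0.2989, 0.0333]
ee_rot: [0.995, -0.103, -0.0, -0.0]
wrist_force: [-0.1, 0.5, 0.2]
gripper_width: 0.0544
gripper_force: 0.0
```

```bash
python3 go.py .40 -.16 .12 -11.75
```

```text
t 23.77 pos [ 0.5118 -0.2989  0.0333] yaw -11.81 tilt -1.0 w 0.0544 F [-0.1  0.5  0.2] q6 1.25
shift [-0.2758 -0.2261 -0.1733] turn -0.0014 rows 4.8
```

Call:
drive_tool(
  commands="0.2 0 0 -0.06 0; 0.2 0 0 -0.14 0; 0.2 0 0 -0.19 0; 0 -0.02 -0.02 -0.19 0; -0.4 -0.08 -0.06 -0.19 0",
)

```text
time_s: 24.18
eef_pos: [0.4829, -0.264, 0.1309]
ee_rot: [0.995, -0.103, 0.004, 0.002]
wrist_force: [-0.8, 0.5, -0.3]
gripper_width: 0.0441
gripper_force: 0.0
```

```bash
python3 go.py .3961 -.1543 .10 -11.75
```

```text
t 24.18 pos [ 0.4829 -0.264   0.1309] yaw -11.86 tilt -1.0 w 0.0441 F [-0.8  0.5 -0.3] q6 1.28
shift [-0.2154 -0.1792  0.0597] turn -0.0025 rows 3.4
```

Call:
drive_tool(
  commands="-1 -0.06 -0.05 0 0; -1 -0.12 -0.1 0.02 0; -1 -0.17 -0.14 0.04 0; -1 -0.2 -0.17 0.05 0; -1 -0.2 -0.17 0.05 0",
)

```text
time_s: 24.6
eef_pos: [0.394, -0.1545, 0.1021]
ee_rot: [0.995, -0.102, -0.003, -0.001]
wrist_force: [-1.5, -0.1, 0.4]
gripper_width: 0.0105
gripper_force: 0.0
```

```bash
python3 - <<'E'
from fs import *
go(.3961,-.1543,.030,-11.75)
fs(('scene','top'),p0=(.511,-.2985,np.pi/2-.205))
env.grab_frame('top'); r=env.cut_out('top','crumb_tray')[0]; m=r['pixels'].astype(np.float32)
sub={'top':sil('top','mitre_box',[.45,.105,-.205])}
print('tray',fit('crumb_tray',{'top':m},[.4256,-.0123,-.18],sub),m.sum())
E
```

```text
t 24.6 pos [ 0.394  -0.1545  0.1021] yaw -11.75 tilt -1.0 w 0.0105 F [-1.5 -0.1  0.4] q6 1.4
shift [ 0.0047 -0.001   0.1441] turn -0.0001 rows 1.7Traceback (most recent call last):
  File "<stdin>", line 3, in <module>
  File "fs.py", line 7, in fs
    print(fit('scraper',{n:r[0]['pixels'].astype(np.float32)},list(p0)))
                           ~^^^
IndexError: list index out of range
```

```bash
python3 - <<'E'
from fs import *
for n in('top','scene'):
    shot(n,n+'8.png'); print(n,[(round(r['conf'],2),np.round(r['centre']),r['pixels'].sum()) for r in env.cut_out(n,'scraper')], w2px(n,[.511,-.2985,.034]))
    im=cv2.imread(f'pics/{n}8.png'); h=cv2.cvtColor(im,cv2.COLOR_BGR2HSV); m=cv2.inRange(h,(8,200,120),(16,255,255)); u=w2px(n,[.511,-.2985,.034]).astype(int); w=np.zeros_like(m); w[u[1]-30:u[1]+30,u[0]-30:u[0]+30]=1; m=m*w
    ys,xs=np.nonzero(m); print(len(xs), xs.mean() if len(xs) else 0, ys.mean() if len(ys) else 0, xs.min(),xs.max(),ys.min(),ys.max())
E
```

```text
top [(0.78, array([413., 228.]), np.int64(677))] [410.1593131  230.83482292]
158 412.5126582278481 226.9493670886076 403 423 210 245
scene [(0.52, array([363., 160.]), np.int64(35))] [370.6246496  174.76206907]
55 363.8181818181818 162.45454545454547 359 369 159 166
```

The scraper is standing, with 677 px seen from the top like before. Lower the shut fingers behind the tray.

Call:
drive_tool(
  commands="-1 0.0047 0 0.05 0; -1 0.0047 0 0.1 0; -1 0.0047 0 0.135 0; -1 0.0047 0 0.142 0; -1 0.0047 0 0.142 0",
)

```text
time_s: 25.32
eef_pos: [0.4003, -0.1584, 0.0316]
ee_rot: [0.995, -0.103, -0.001, -0.0]
wrist_force: [1.3, -0.2, 0.0]
gripper_width: 0.0005
gripper_force: 0.0
```

```bash
python3 go.py .4208 -.0356 .030 -11.75
```

```text
t 25.32 pos [ 0.4003 -0.1584  0.0316] yaw -11.85 tilt -1.0 w 0.0005 F [ 1.3 -0.2  0. ] q6 1.4
shift [-0.0103 -0.2488  0.0034] turn -0.0022 rows 3.0
```

Call:
drive_tool(
  commands="-1 -0.01 -0.02 0.001 0; -1 -0.01 -0.05 0.001 0; -1 -0.01 -0.075 0.001 0; -1 -0.01 -0.1 0.001 0; -1 -0.01 -0.12 0.001 0",
)

```text
time_s: 25.73
eef_pos: [0.4088, -0.0975, 0.0331]
ee_rot: [0.995, -0.103, 0.001, 0.0]
wrist_force: [0.2, -1.6, 0.4]
gripper_width: 0.0004
gripper_force: 0.5
```

Call:
drive_tool(
  commands="-1 0 -0.02 0 0; -1 0 -0.04 0 0; -1 0 -0.06 0 0; -1 0 -0.08 0 0; -1 0 -0.095 0 0",
)

```text
time_s: 26.15
eef_pos: [0.4181, -0.051, 0.0321]
ee_rot: [0.995, -0.103, 0.0, 0.0]
wrist_force: [-0.9, -3.8, 1.6]
gripper_width: 0.0004
gripper_force: 1.3
```

```bash
python3 - <<'E'
from go import *
s=env.get_state()['eef_pos'][:2]-[.45,.105]; y=-.205
print('box',np.cos(y)*s[0]+np.sin(y)*s[1],-np.sin(y)*s[0]+np.cos(y)*s[1]); go(.4237,-.0218,.030,-11.75)
E
```

```text
box 0.000546712844669596 -0.15917470432122383
t 26.15 pos [ 0.4181 -0.051   0.0321] yaw -11.8 tilt -1.0 w 0.0004 F [-0.9 -3.8  1.6] q6 1.65
shift [-0.001  -0.0594  0.0042] turn -0.0012 rows 0.7
```

Call:
drive_tool(
  commands="-1 0 -0.012 0 0; -1 0 -0.024 0 0; -1 0 -0.036 0 0",
)

```text
time_s: 26.4
eef_pos: [0.4216, -0.0338, 0.0319]
ee_rot: [0.995, -0.103, -0.0, 0.0]
wrist_force: [-0.2, -3.0, 2.5]
gripper_width: 0.0001
gripper_force: 1.4
```

Call:
drive_tool(
  commands="-1 0 -0.008 0 0; -1 0 -0.014 0 0; -1 0 -0.014 0 0",
)

```text
time_s: 26.65
eef_pos: [0.4229, -0.027, 0.0319]
ee_rot: [0.995, -0.103, -0.0, -0.0]
wrist_force: [-0.3, -0.4, 0.7]
gripper_width: 0.0006
gripper_force: 0.0
```

Call:
drive_tool(
  commands="-1 0 -0.004 0 0; -1 0 -0.008 0 0; -1 0 -0.008 0 0",
)

```text
time_s: 26.9
eef_pos: [0.4236, -0.0234, 0.0319]
ee_rot: [0.995, -0.103, -0.0, -0.0]
wrist_force: [-0.1, 0.3, 0.0]
gripper_width: 0.0003
gripper_force: 0.0
```

Call:
drive_tool(
  commands="-1 0 -0.004 0 0; -1 0 -0.008 0 0; -1 0 -0.008 0 0",
)

```text
time_s: 27.15
eef_pos: [0.4246, -0.0194, 0.0319]
ee_rot: [0.995, -0.103, -0.0, -0.0]
wrist_force: [0.0, 0.1, 0.4]
gripper_width: 0.0005
gripper_force: 0.0
```

Call:
drive_tool(
  commands="-1 0 -0.004 0 0; -1 0 -0.008 0 0; -1 0 -0.008 0 0",
)

```text
time_s: 27.4
eef_pos: [0.4255, -0.0155, 0.032]
ee_rot: [0.995, -0.103, 0.0, -0.0]
wrist_force: [0.8, 0.9, -0.5]
gripper_width: 0.0004
gripper_force: 0.0
```

```bash
python3 - <<'E'
from fs import *
s=env.get_state()['eef_pos'][:2]-[.45,.105]; y=-.205
print('box',np.cos(y)*s[0]+np.sin(y)*s[1],-np.sin(y)*s[0]+np.cos(y)*s[1]); go(.4237,-.0218,.030,-11.75)
E
```

```text
box 0.0005255496765896976 -0.12291789044449089
t 27.4 pos [ 0.4255 -0.0155  0.032 ] yaw -11.82 tilt -1.0 w 0.0004 F [ 0.8  0.9 -0.5] q6 1.74
shift [-0.0009  0.0132  0.004 ] turn -0.0014 rows 0.2
```

Call:
drive_tool(
  commands="-1 0 -0.004 0 0; -1 0 -0.008 0 0; -1 0 -0.008 0 0",
)

```text
time_s: 27.65
eef_pos: [0.4263, -0.0118, 0.032]
ee_rot: [0.995, -0.103, 0.0, 0.0]
wrist_force: [-0.5, -3.0, 0.5]
gripper_width: 0.0006
gripper_force: 1.4
```

Call:
drive_tool(
  commands="-1 0 -0.002 0 0; -1 0 -0.004 0 0; -1 0 -0.004 0 0",
)

```text
time_s: 27.9
eef_pos: [0.4263, -0.0113, 0.0319]
ee_rot: [0.995, -0.102, -0.0, 0.001]
wrist_force: [-0.6, -17.2, 1.1]
gripper_width: 0.0008
gripper_force: 8.5
```

```bash
python3 - <<'E'
from fs import *
go(.4237,-.0218,.030,-11.75)
for n in ('scene','top'):
    im=shot(n,n+'9.png'); h=cv2.cvtColor(im,cv2.COLOR_RGB2HSV); m=cv2.inRange(h,(110,120,40),(130,255,255)); 
    r=env.cut_out(n,'crumb_tray'); print(n,[(round(x['conf'],2),np.round(x['centre']),x['pixels'].sum()) for x in r])
    for y in(-.1,-.11,-.118):print(y,[w2px(n,q).round(1) for q in tf(np.array([[-.05,y,.042],[.05,y,.042]]),[.45,.105,-.205])])
    w=np.zeros_like(m); u=w2px(n,[.425,-.01,.04]).astype(int); w[u[1]-40:u[1]+40,u[0]-40:u[0]+40]=1; ys,xs=np.nonzero(m*w); print(len(xs),np.percentile(xs,[1,50,99]),np.percentile(ys,[1,50,99]))
E
```

```text
t 27.9 pos [ 0.4263 -0.0113  0.0319] yaw -11.7 tilt -1.0 w 0.0008 F [ -0.6 -17.2   1.1] q6 1.75
shift [-0.0009  0.0216  0.0039] turn 0.0012 rows 0.3
scene []
-0.1 [array([353.5, 271.5]), array([320.8, 247.6])]
-0.11 [array([356.6, 268.9]), array([323.9, 245.3])]
-0.118 [array([359. , 266.9]), array([326.3, 243.4])]Traceback (most recent call last):
  File "<stdin>", line 7, in <module>
    return _quantile_unchecked(
        a, q, axis, out, overwrite_input, method, keepdims, weights)
    return _ureduce(a,
                    func=_quantile_ureduce_func,
    ...<5 lines>...
                    overwrite_input=overwrite_input,
                    method=method)
    r = func(a, **kwargs)
    result = _quantile(arr,
                       quantiles=q,
    ...<2 lines>...
                       out=out,
                       weights=wgt)
    previous = arr[previous_indexes]
               ~~~^^^^^^^^^^^^^^^^^^
IndexError: index 0 is out of bounds for axis 0 with size 0
```

A firm stop at 17 N. I'll back off and check the tray from above.

Call:
drive_tool(
  commands="-1 0 0.04 0 0; -1 0 0.1 0 0; -1 0 0.16 -0.06 0; -1 0 0.24 -0.14 0; -1 0 0.32 -0.2 0",
)

```text
time_s: 28.42
eef_pos: [0.397, -0.149, 0.1182]
ee_rot: [0.995, -0.103, -0.0, -0.0]
wrist_force: [1.2, -0.0, 0.4]
gripper_width: 0.0004
gripper_force: 0.0
```

Call:
drive_tool(
  commands="-1 0 0.07 0 0; -1 0 0.14 0 0; -1 0 0.2 0 0; -1 0 0.2 0 0",
)

```text
time_s: 28.75
eef_pos: [0.3772, -0.2504, 0.1176]
ee_rot: [0.995, -0.104, 0.001, 0.001]
wrist_force: [-0.1, -0.0, 1.5]
gripper_width: 0.0006
gripper_force: 0.0
```

```bash
cat > chk.py <<'E'
from fs import *
go(.4237,-.0218,.030,-11.75); y0=-.205
def box(p,z):
    w=px2w('top',p,z)[:2]-[.45,.105]; return [np.cos(y0)*w[0]+np.sin(y0)*w[1],-np.sin(y0)*w[0]+np.cos(y0)*w[1]]
for n in('top','scene'):
    shot(n,n+'10.png')
    for t in('crumb_tray','offcut_0','scraper','rivet_tin','beeswax','bone_folder_white'):
        for x in env.cut_out(n,t)[:3]:
            print(n,t,round(x['conf'],2),np.round(x['centre']),x['pixels'].sum())
            if n=='top' and t=='crumb_tray':
                ys,xs=np.nonzero(x['pixels']); b=np.array([box(p,.042) for p in zip(xs,ys)]); print('tray y range',np.percentile(b[:,1],[1,5,50,99]).round(4),'x',np.percentile(b[:,0],[2,98]).round(3))
E
python3 chk.py
```

```text
t 28.75 pos [ 0.3772 -0.2504  0.1176] yaw -11.98 tilt -1.0 w 0.0006 F [-0.1 -0.   1.5] q6 1.19
shift [-0.0043 -0.4668  0.1745] turn -0.0051 rows 6.0
top crumb_tray 0.86 [263. 277.] 367
tray y range [-0.113  -0.1121 -0.1053 -0.0982] x [-0.045  0.048]
top scraper 0.69 [411. 227.] 715
top beeswax 0.97 [264. 144.] 412
top bone_folder_white 0.94 [344. 155.] 514
scene offcut_0 0.61 [298. 216.] 617
scene offcut_0 0.48 [369. 174.] 648
scene offcut_0 0.23 [304. 287.] 7285
scene scraper 0.67 [370. 175.] 645
scene beeswax 0.41 [250. 223.] 117
scene bone_folder_white 0.59 [290. 189.] 207
```

Call:
drive_tool(
  commands="-1 0 0 -0.05 0; -1 0 0 -0.1 0; -1 0 0 -0.1 0; -1 0 0 -0.1 0",
)

```text
time_s: 29.78
eef_pos: [0.378, -0.2466, 0.168]
ee_rot: [0.995, -0.103, 0.001, 0.001]
wrist_force: [-1.3, -0.1, -0.9]
gripper_width: 0.0004
gripper_force: 0.0
```

```bash
python3 -c "
from workcell import env
print(env.hand_in())"
```

```text
the job is handed in; nothing more can be done
None
```

I handed the job in at about 30 s: all five offcuts were wiped into the tray, the scraper stands on its blade on the bench clear of the box, and the tray is pushed home until it hit a firm stop (about 17 N), its end about 11–13 mm out; no verdict came back.

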